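# Refit the purge knob on a wire-feeder control box and hold the purge open

### The arm

A 6-joint arm with a two-finger parallel gripper is mounted at the origin on a cart in front of the work surface, level with it; the furniture and walls round the work are solid. World frame = base frame: x ahead of the robot, y to its left, z up, the work surface at z = 0. Lengths are in m, angles in rad, forces in N, time in s.
With the tool pointing down it reaches from about 0.3 to 0.775 m from the base axis. Payload 14.6 kg.
Tool frame: the origin (TCP) lies between the finger pads; the fingertips stand 14 mm ahead of it and the grasp point (between the pads) lies 5 mm behind it; z points along the fingers, y is the line along which they close (so a half turn about z gives the same grasp; the last joint's range is limited). The gripper opens to 94 mm and grips with 3 to 60 N. Pads are 16 mm wide; open, the fingers measure 119 mm over their backs; the gripper's body (75 mm by 177 mm) begins 78 mm behind the grasp point.
Start: joints at [-1.352, 0.3, 1.521, -0, 1.321, -0.067], TCP at [0.155, -0.528, 0.193] pointing down, gripper open.
Joint ranges: [-3.03, 3.03], [-0.79, 2.21], [0.23, 2.52], [-1.04, 4.18], [0, 3.07], [-2.55, 2.55]. Speed limits (rad/s): [2.22, 2.22, 2.57, 3.14, 3.14, 3.14].

### API

Orientations are given as [roll, pitch, yaw] about the fixed x, y, z axes, in that order (R = Rz(yaw) Ry(pitch) Rx(roll)).
In Python, from station import ctrl gives the robot as it stands. The module is installed in compiled form; this text tells all that it offers.
- The arm moves only by the tool move_arm, never from a script. Its argument "targets" is a list of rows, each a list of 7 numbers: the opening, from -1 (shut) to 1 (fully open), then the shift along the tool's x, y, z in units of 50 mm (1.0 is 50 mm), then the turn, a rotation vector about the tool's x, y, z in rad. A call has 1 to 12 rows; each row is the pose to reach, as a shift and turn from the pose commanded when the call began, along the tool's axes at that moment; what a row does not reach only later rows make up. A row lasts 1/10 s, in which the tool goes at most 50 mm and 8.59 degrees, less where a joint would pass 70% of its speed; a pose out of reach is approached as far as the arm can. A call with a gripper value outside its range is refused whole. The fingers move at their own pace and stop on an object; "grip_force" is the grip in N (left out, the last holds). Time passes only in rows, so rows that repeat a pose let the fingers close. It gives the time, the measured TCP pose, the force, the opening and the grip force at its end, in the units of the state.
- ctrl.get_obs(): the state, without advancing time (a new reading comes with each control period).
- ctrl.camera(name): name is "scene" or "top"; returns (picture, depth): 420x560x3 uint8, red, green, blue; 420x560 float32, m along the optical axis (not along the pixel's ray), 0 where there is no reading.
- ctrl.camera_params(name): a dict with "intrinsics" (3x3 intrinsics, pixels), "rvec" (rotation vector, rad) and "tvec" (3), from world to camera coordinates, as OpenCV has them. Camera axes: x right, y down, z forward; pixel columns grow to the right and rows downward; lengths in m; the calibration is good to about 2 mm. A picture is of the moment at which its call begins. camera_params takes no time and is no camera call.
- ctrl.hand_in(): hands the job in; it is judged then, once.
Trained networks look in the newest picture that a camera, given by its name, has taken for a name from the list of things; names that differ only in an ending like _2 or _b are one class to them, and where a whole thing is asked for, a point or a joint stands for the part that bears it (a point fixed in the world has none). Each returns a list of dicts, best first, with "score" (0 to 1); they miss things now and then, are a little off and sometimes report something else, mostly with a low value. They report only what shows in the picture. A call takes as long as a camera call. They do not tell look-alikes from the thing itself.
- ctrl.cut_out(camera, target): "region" (420x560 bool, what is visible of it) and "point" ([column, row] in pixels, amid what is visible of it).
- ctrl.tip_of(camera, target): "point" ([column, row] in pixels: a listed point, or the origin of a listed thing).
The state is a dict: "time_s": time; "qpos": joint angles; "joint_vel": joint speeds; "tau": joint torques, N m; "ee_pos": TCP position; "eef_rot": TCP orientation; "force": force on the tool from outside, world axes, zero at the start; "moment": the same for the moment, N m; "grip_width": finger opening in m; "grip_force": force on a finger pad.
Only numpy, scipy, OpenCV 4.12 (cv2) and the standard library are available. Lean on these libraries where they do the work, as an engineer would, in place of code of your own. Each camera call takes 0.05 s, during which the arm holds its last target. There are 200 camera calls.

### The job

Switch the control box off first by flipping its toggle over to lean away from the robot. Then pick up the loose black knob, turn it so that the flat in its bore matches the flat of the bare D-shaped spindle on the box, push it fully home on the spindle, and press the sprung spindle well in to purge the gas line: finish while still holding the knob in the gripper and keeping it pressed in. Leave the other things on the table where they lie.

Things in the scene. Friction and masses are not known exactly. Their poses are not given: they have to be found in the camera images.
- control_box: Grey control box fixed on the table, 140 (x) x 200 (y) x 70 mm high, flat dark steel panel on top at height 70. Origin: centre of its underside; its x axis points away from the robot to the side with the sockets, z up. On the panel stand the toggle at (0, -58) and the D-spindle at (0, +58) mm from the centre. The box keeps still when pushed.
- isolator (a joint): Angle of the toggle in rad: 0 = on (leans 0.5 rad from upright to the box's -x side, towards the robot), 1.0 = off (leans 0.5 rad to +x). Over-centre: past upright (0.5) it snaps over by itself and stays; about 1 to 2 N at the tip moves it.
- toggle_pivot (a point): Pivot of the toggle, 6 mm above the panel; axis along the box's y; axes those of the box.
- toggle_tip (a point): Centre of the 15 mm ball at the end of the toggle's 9 mm thick steel rod, 40 mm from the pivot (41 mm above the panel when on or off).
- spindle_tip (a point): Centre of the top end of the bare steel D-spindle, on its axis, 32 mm above the panel when not pressed. 18 mm in diameter, one flat 5 mm from the axis, 2 mm chamfer on top; nut of 24 mm diameter, 3 mm high, round its foot. The point's x axis points from the axis square to the flat; z up. Turns stiffly (0.03 N m), at most 1.4 rad either way.
- spindle (a joint): How far the spindle is pushed in, in m: 0 = out, 0.008 = stop. Spring: 4 N to start, 12 N at the stop. It comes back out when let go.
- knob: Loose black knob standing on the table, bore down. Round skirt of 46 mm diameter from 0 to 22 mm height; on it a bar grip along the knob's x, 14 mm wide, from x = -22 mm, from 22 to 46 mm height, ending in a pointed nose at x = +28 mm (full width up to x = +14). Origin: centre of its underside, z up, x axis towards the nose. About 70 g.
- knob_bore (a point): Centre of the closed end of the knob's D-shaped bore, 18 mm above the underside, on the axis. The bore is open below, 20 mm in diameter, its flat 6 mm from the axis on the nose side (square to the knob's x). So the nose must point the way the spindle's flat faces. When the knob is home, the spindle tip touches this point; the skirt is then 14 mm above the panel.
- coupon_1: Bystander: flat steel coupon, 40 x 80 x 14 mm, origin at the centre of its underside. Leave it.
- spanner_1: Bystander: steel spanner, 30 x 152 x 8 mm, origin at the centre of its underside. Leave it.
- bolt_m16_0: Bystander: hexagon bolt lying down, 27 x 66 x 24 mm, origin at the centre of its underside. Leave it.
Mind the look-alikes: they are no part of the job. Of the things that look like the knob, the smallest one is meant.

How it is judged:
On the way, in this order (a step that is already met when the one before it is completed fails the run):
1. the toggle is flipped to off (value of joint isolator above 0.85 rad), for 0.2 s.
2. the knob is fully home on the D-spindle, flat to flat (distance between knob_bore and spindle_tip below 0.003 m and angle between the x axis of knob and the x axis of spindle_tip, either way round below 0.2 rad and angle between the z axis of knob and the z axis of spindle_tip, either way round below 0.12 rad), for 0.2 s.
At the end, for the whole second after the job is handed in: The toggle is off (over 0.85 rad); the knob is home on the spindle (bore end within 3 mm of the spindle tip, turned within 0.2 rad of it, axes within 0.12 rad); the spindle is held in by more than 5 of its 8 mm, with the fingers still on the knob (over 2 N) (all of step 2 and value of joint isolator above 0.85 rad and value of joint spindle above 0.005 m and contact force between the fingers and knob above 2 N); the arm keeps its last pose, push and grip.
It fails at once if the coupon, spanner or bolt is shifted more than 30 mm (distance of any of coupon_1, spanner_1, bolt_m16_0 from where it was at the start of the episode above 0.03 m).
It also fails if it takes over 58 s, if anything falls off the work surface, if the arm or the gripper's body presses on something with over 40 N, if the wrist force passes 120 N, or if a joint passes its speed limit or range.

## Working session

There is one attempt and no reset: what is moved stays moved. The work goes in short steps, Python scripts to look and compute and a tool call to move; the robot and the scene stay as the last step left them, time stands still between calls to the robot, and variables do not carry over. Pictures are saved under pics/ and viewed, at most 10 in all, crops included, and the job is handed in when it is done.

Besides the shell and the picture viewer there is one more tool, called after "Request:" as a command line: name --pt "numbers of a row" for each row, then --argument value for the rest. move_arm: Moves the arm, as the interface text tells. Its arguments: {"type":"object","properties":{"targets":{"type":"array"},"grip_force":{"type":"number"}},"required":["targets"]}

```bash
mkdir -p pics; cat > h.py <<'E'
import numpy as np, cv2
from scipy.spatial.transform import Rotation as Rn
from station import ctrl
def cam(n):
    p=ctrl.camera_params(n); R=cv2.Rodrigues(np.array(p["rvec"],float))[0]
    return np.array(p["intrinsics"],float),R,np.array(p["tvec"],float).ravel()
def cloud(n,depth):
    K,R,t=cam(n); v,u=np.mgrid[:420,:560]
    P=np.stack([(u-K[0,2])/K[0,0]*depth,(v-K[1,2])/K[1,1]*depth,depth],-1)
    return (P-t)@R
def proj(n,X):
    K,R,t=cam(n); p=(R@np.asarray(X,float).T).T+t; p=p@K.T; return p[...,:2]/p[...,2:]
def onplane(n,uv,z):
    K,R,t=cam(n); d=R.T@np.linalg.solve(K,[uv[0],uv[1],1.]); c=-R.T@t
    return c+d*(z-c[2])/d[2]
E
python3 - <<'E'
from h import *
a=[]
for n in ("scene","top"):
    im,d=ctrl.camera(n); np.savez(f"{n}0.npz",im=im,d=d); cv2.imwrite(f"pics/{n}0.png",im[...,::-1])
    K,R,t=cam(n); print(n,K[0,0],-R.T@t)
    for k in ("control_box","toggle_tip","spindle_tip","knob","knob_bore","coupon_1","spanner_1","bolt_m16_0"):
        for r in ctrl.tip_of(n,k): print(k,round(r["score"],2),np.round(r["point"],1))
print(ctrl.get_obs())
E
```

```text
scene 408.7731146606955 [0.17950174 0.57965448 0.74669109]
control_box 0.67 [293.2 209.5]
toggle_tip 0.63 [316.  165.3]
spindle_tip 0.46 [270.5 193.9]
knob 0.91 [250.2 308.8]
knob 0.78 [296.  146.9]
knob 0.72 [290.7 276.1]
knob_bore 0.98 [294.7 271.4]
knob_bore 0.58 [252.7 300.3]
knob_bore 0.56 [293.9 141. ]
coupon_1 0.96 [211.  254.5]
coupon_1 0.3 [252.8 302. ]
bolt_m16_0 0.51 [337.5 253.4]
top 383.7845619765058 [0.49603281 0.18146364 0.92867195]
control_box 0.57 [321.8 195.4]
toggle_tip 0.43 [355.3 200.7]
spindle_tip 0.44 [302.1 192.7]
knob 0.84 [262.2 247.4]
knob 0.82 [215.7 243. ]
knob 0.66 [390.3 146.3]
knob_bore 0.84 [394.7 144.3]
knob_bore 0.7 [256.6 249.8]
knob_bore 0.69 [217.7 244.5]
coupon_1 0.84 [229.7 183.1]
spanner_1 0.79 [194.1 166.9]
spanner_1 0.49 [353.3 195.7]
spanner_1 0.33 [220.  244.9]
bolt_m16_0 0.56 [309.6 264.2]
{'time_s': 0.9, 'qpos': array([-1.35159353e+00,  2.99877772e-01,  1.52099032e+00, -1.15539271e-05,
        1.32072632e+00, -6.66170057e-02]), 'joint_vel': array([-0.00074657, -0.0006879 ,  0.00083688,  0.00088058, -0.00055619,
       -0.00021593]), 'tau': array([ 2.41682072e-03, -5.31649625e+01, -3.52911866e+01,  7.09775649e-02,
        2.11875461e-02, -3.34311608e-05]), 'ee_pos': array([ 0.15505164, -0.52767888,  0.19286188]), 'eef_rot': array([-3.14159015e+00,  1.10527085e-05,  2.85822661e-01]), 'force': array([ 0.68788875,  0.44704079, -0.29186998]), 'moment': array([-0.04644899, -0.00298216,  0.017844  ]), 'grip_force': 0.0, 'grip_width': 0.09389682387276906}
```

```bash
python3 - <<'E'
from h import *
im=np.load("top0.npz")["im"]; c=im[100:300,150:420]
cv2.imwrite("pics/topc.png",cv2.resize(c[...,::-1],None,fx=2.9,fy=2.9,interpolation=cv2.INTER_CUBIC))
E
```

```text
(no output)
```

View pics/scene0.png

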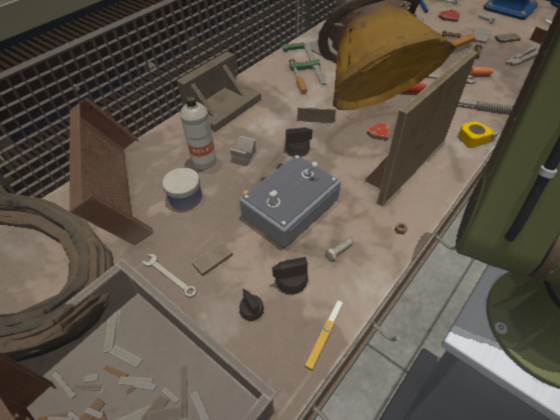

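View pics/topc.png

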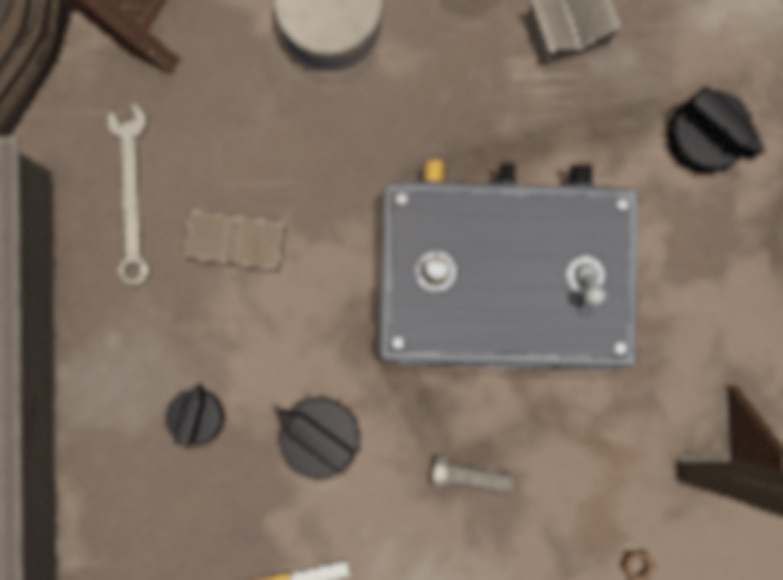

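The scene shows the box, with the toggle leaning towards the robot. The small knob is the meant one, at scene (251,303) and top about (217,244), with its nose pointing roughly away from the robot. The two larger knobs are look-alikes. Next I measure the box, spindle and knob.

```bash
python3 - <<'E'
from h import *
for n in ("top","scene"):
    z=np.load(f"{n}0.npz"); X=cloud(n,z["d"]); 
    m=(abs(X[...,2]-0.07)<.006)&(z["d"]>0)
    m=cv2.morphologyEx(m.astype(np.uint8),cv2.MORPH_OPEN,np.ones((3,3)))
    k,l,s,c=cv2.connectedComponentsWithStats(m)
    uv=(320,196) if n=="top" else (292,195)
    i=l[uv[1],uv[0]]; P=X[l==i]; h=cv2.convexHull(P[:,:2].astype(np.float32))
    print(n,"panel",s[i],"z",np.median(P[:,2]),cv2.minAreaRect(h))
    # things above panel
    mn,mx=P[:,:2].min(0),P[:,:2].max(0)
    hi=(X[...,2]>.082)&(X[...,2]<.13)&np.all((X[...,:2]>mn)&(X[...,:2]<mx),-1)
    k,l,s,c=cv2.connectedComponentsWithStats(hi.astype(np.uint8))
    for j in range(1,k):
        if s[j,4]>4: Q=X[l==j]; T=Q[Q[:,2]>Q[:,2].max()-.006]; print(" up",s[j],"zmax",Q[:,2].max(),"mean",Q.mean(0),"top",T.mean(0),len(T))
    # knobs
    for uv in ([(217,244),(260,249),(394,145)] if n=="top" else [(251,303),(292,272),(297,141)]):
        w=np.zeros((420,560),bool); w[uv[1]-25:uv[1]+25,uv[0]-25:uv[0]+25]=1
        b=w&(X[...,2]>.01)&(X[...,2]<.09); k,l,s,c=cv2.connectedComponentsWithStats(b.astype(np.uint8))
        i=l[uv[1],uv[0]]; Q=X[l==i]; zt=np.percentile(Q[:,2],97); T=Q[Q[:,2]>zt-.006]
        r=cv2.minAreaRect(T[:,:2].astype(np.float32)); S=Q[(abs(Q[:,2]-zt*22/46)<.006)]
        print(" knob",uv,"ztop",zt,"rect",r,"skirt",cv2.minEnclosingCircle(S[:,:2].astype(np.float32)) if len(S) else 0)
im=np.load("top0.npz")["im"]; im2=np.load("scene0.npz")["im"]
f=lambda im,u,v,r:cv2.resize(np.clip(im[v-r:v+r,u-r:u+r,::-1].astype(float)*1.3,0,255).astype(np.uint8),(390,290 if 0 else 290),interpolation=cv2.INTER_CUBIC)
cv2.imwrite("pics/zoom.png",np.vstack([np.hstack([f(im,300,193,14),f(im,217,244,16)]),np.hstack([f(im2,272,197,18),f(im2,251,303,20)])]))
E
```

```text
top panel [ 282  164   88   62 4813] z 0.06978114635593692 ((0.5758113265037537, 0.08329596370458603), (0.1955859512090683, 0.13605061173439026), 86.77400970458984)
 up [297 190   8   7  48] zmax 0.10389014427006278 mean [0.57632446 0.14196532 0.10004217] top [0.5767367  0.14179526 0.10124951] 44
 up [351 192   8  14  63] zmax 0.11918912911990252 mean [0.55902971 0.0269533  0.10601032] top [0.55322882 0.02701544 0.11618744] 33
 knob (217, 244) ztop 0.04769160290293619 rect ((0.47152936458587646, 0.3382420837879181), (0.013981731608510017, 0.04865632206201553), 73.53602600097656) skirt ((0.4700542092323303, 0.3382622003555298), 0.023846961557865143)
 knob (260, 249) ztop 0.06719077713462805 rect ((0.45229604840278625, 0.23983213305473328), (0.06914112716913223, 0.019692331552505493), 52.64567565917969) skirt ((0.4508419334888458, 0.23873324692249298), 0.034144360572099686)
 knob (394, 145) ztop 0.06688501284033344 rect ((0.6906729936599731, -0.09502138942480087), (0.06778138875961304, 0.02104346454143524), 45.00794219970703) skirt ((0.6902182102203369, -0.09445817023515701), 0.0353321
[... 422 characters left out ...]
189076 0.10134519] 38
 knob (251, 303) ztop 0.04753497021582338 rect ((0.4748523533344269, 0.3384098410606384), (0.014081000350415707, 0.05136353150010109), 72.03968811035156) skirt ((0.47178372740745544, 0.33896690607070923), 0.02358069084584713)
 knob (292, 272) ztop 0.0668691750786084 rect ((0.4548986554145813, 0.23997528851032257), (0.06925701349973679, 0.022122563794255257), 52.560359954833984) skirt ((0.4543268084526062, 0.24101737141609192), 0.03488941863179207)
 knob (297, 141) ztop 0.07145092463592584 rect ((0.6599966883659363, -0.03662554919719696), (0.0670015811920166, 0.15005230903625488), 42.021629333496094) skirt ((0.6900730133056641, -0.09287520498037338), 0.03581388667225838)
```

View pics/zoom.png

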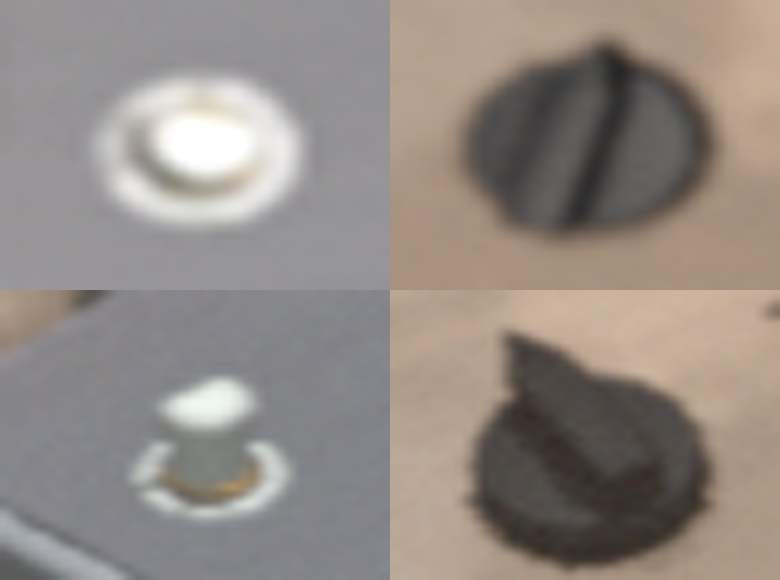

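The spindle cap is bright in both zooms. Its flat seems to cut the upper-left of the cap in the scene view. Next I fit the flat's angle numerically in both views.

```bash
cat > fit.py <<'E'
from h import *
from scipy.ndimage import gaussian_filter
def dpoly(c,a,r,f,z):
    h=np.arccos(f/r); th=np.linspace(h,2*np.pi-h,40)+a
    return np.c_[c[0]+r*np.cos(th),c[1]+r*np.sin(th),np.full(40,z)]
S=8
def mask(n,P,u0,v0,w):
    uv=proj(n,P); m=np.zeros((w*S,w*S),np.uint8)
    cv2.fillPoly(m,[np.round((uv-[u0,v0]+.5)*S-.5).astype(np.int32)],1)
    return m
def render(n,c,a,u0,v0,w,sg,off):
    tops=mask(n,dpoly(c,a,.009-off,.005-off,.102)+0,u0,v0,w)
    body=np.zeros_like(tops)
    for z in np.linspace(.073,.1,28): body|=mask(n,dpoly(c,a,.009,.005,z),u0,v0,w)
    th=np.linspace(0,2*np.pi,40); nut=np.zeros_like(tops)
    for z in (.070,.073): nut|=mask(n,np.c_[c[0]+.012*np.cos(th),c[1]+.012*np.sin(th),0*th+z],u0,v0,w)
    body|=mask(n,dpoly(c,a,.009,.005,.1),u0,v0,w)
    body&=~tops&1; nut=nut&~(tops|body)&1
    L=[tops,body,nut]
    return [gaussian_filter(x.astype(float),sg*S).reshape(w,S,w,S).mean((1,3)) for x in L]
if __name__=="__main__":
    c0=np.array([.5797,.1415])
    ims={}
    for n in ("scene","top"):
        A=np.mean([ctrl.camera(n)[0].astype(float).mean(-1) for _ in range(3)],0); ims[n]=A
    np.savez("avg.npz",**ims)
    tot={}
    for n in ("scene","top"):
        q=proj(n,[[*c0,.09]])[0]; w=24; u0,v0=(q-w/2).astype(int)
        I=ims[n][v0:v0+w,u0:u0+w].ravel()
        for off in (0,.002):
          best=[]
          for a in np.arange(-180,180,15):
            bb=1e9
            for dx in (-.003,-.0015,0,.0015):
              for dy in (-.002,0,.002):
                M=render(n,c0+[dx,dy],np.radians(a),u0,v0,w,.5,off)
                A=np.c_[np.ones(w*w),*[x.ravel() for x in M]]
                x,res,_,_=np.linalg.lstsq(A,I,rcond=None); e=((A@x-I)**2).mean()**.5
                if e<bb: bb=e;bp=(dx*1e3,dy*1e3)
            best.append((round(bb,2),a,bp))
          print(n,off,sorted(best)[:6],sorted(best)[-1])
E
python3 fit.py
```

```text
Traceback (most recent call last):
  File "fit.py", line 37, in <module>
    M=render(n,c0+[dx,dy],np.radians(a),u0,v0,w,.5,off)
  File "fit.py", line 14, in render
    for z in np.linspace(.073,.1,28): body|=mask(n,dpoly(c,a,.009,.005,z),u0,v0,w)
                                            ~~~~^^^^^^^^^^^^^^^^^^^^^^^^^^^^^^^^^^
  File "fit.py", line 8, in mask
    uv=proj(n,P); m=np.zeros((w*S,w*S),np.uint8)
  File "h.py", line 12, in proj
    K,R,t=cam(n); p=(R@np.asarray(X,float).T).T+t; p=p@K.T; return p[...,:2]/p[...,2:]
          ~~~^^^
  File "h.py", line 5, in cam
    p=ctrl.camera_params(n); R=cv2.Rodrigues(np.array(p["rvec"],float))[0]
ValueError: time passes only in moves, steps and waits
```

```bash
sed -i 's/^def cam(n):/import functools\n@functools.lru_cache\ndef cam(n):/' h.py
sed -i 's/np.linspace(.073,.1,28)/np.linspace(.073,.1,10)/' fit.py; time python3 fit.py; python3 -c "
from h import *
print(ctrl.get_obs()['time_s'])"
```

```text
scene 0 [(np.float64(9.78), np.int64(-15), (-1.5, 0.0)), (np.float64(9.86), np.int64(-165), (-3.0, 0.0)), (np.float64(9.89), np.int64(0), (-1.5, 0.0)), (np.float64(9.98), np.int64(-30), (-1.5, 0.0)), (np.float64(9.99), np.int64(-180), (-3.0, 0.0)), (np.float64(10.07), np.int64(-150), (-3.0, 0.0))] (np.float64(11.43), np.int64(75), (-1.5, 2.0))
scene 0.002 [(np.float64(11.23), np.int64(-15), (-1.5, 0.0)), (np.float64(11.34), np.int64(-165), (-3.0, 0.0)), (np.float64(11.35), np.int64(-45), (-1.5, 0.0)), (np.float64(11.36), np.int64(-30), (-1.5, 0.0)), (np.float64(11.37), np.int64(-180), (-3.0, 0.0)), (np.float64(11.37), np.int64(0), (-1.5, 0.0))] (np.float64(12.55), np.int64(75), (-1.5, 2.0))
top 0 [(np.float64(14.14), np.int64(-150), (-3.0, -2.0)), (np.float64(14.24), np.int64(-135), (-3.0, -2.0)), (np.float64(14.28), np.int64(-120), (-1.5, -2.0)), (np.float64(14.32), np.int64(-165), (-3.0, -2.0)), (np.float64(14.34), np.int64(-105), (-1.5, -2.0)), (np.float64(14.39), np.int64(-90), (-1.5, -2.0))] (np.float64(15.67), np.int64(90), (1.5, -2.0))
top 0.002 [(np.float64(14.96), np.int64(165), (1.5, -2.0)), (np.float64(15.02), np.int64(-180), (1.5, -2.0)), (np.float64(15.02), np.int64(150), (1.5, -2.0)), (np.float64(15.15), np.int64(-165), (1.5, -2.0)), (np.float64(15.17), np.int64(135), (1.5, -2.0)), (np.float64(15.25), np.int64(0), (1.5, -2.0))] (np.float64(15.71), np.int64(75), (1.5, -2.0))
1.5
real	0m5.381s
user	0m3.944s
sys	0m0.028s
```

```bash
python3 - <<'E'
from h import *
c0=np.array([.5797,.1415])
for n in ("scene","top"):
    D=np.median([ctrl.camera(n)[1] for _ in range(3)],0); X=cloud(n,D)
    q=proj(n,[[*c0,.09]])[0].astype(int); w=11
    s=np.s_[q[1]-w:q[1]+w,q[0]-w:q[0]+w]
    print(n,q); Z=np.round((X[s][...,2]-.07)*1e3).astype(int)
    print("\n".join(" ".join(f"{v:3d}" for v in r) for r in Z))
    I=np.load("avg.npz")[n][s].astype(int)
    print("\n".join(" ".join(f"{v:3d}" for v in r) for r in I))
    for x in ((.01,0),(0,.01)): print("axis px",proj(n,[[c0[0]+x[0],c0[1]+x[1],.102]])[0]-proj(n,[[*c0,.102]])[0], proj(n,[[*c0,.102]])[0])
    P=X[s].reshape(-1,3); P=P[(P[:,2]>.077)&(P[:,2]<.11)]; r=P[:,:2]-c0
    if n=="scene":
        T=P[:,2]>.0985
        for p,ri,t in zip(P,r,T): print(np.round([*ri*1e3,p[2]*1e3-70],1).tolist(),end=' ')
E
```

```text
scene [272 196]
  1   2   0   2  -1   1   0   0  -1   1   1   0   0   0   1   2   1   0   1   1   0   0
  0   1  -1  -1   0   0   0   0   0   0   0   0   1   0   0   1   0   0   1  -2   0   0
  2   1   1  -1   0  -1  -1  -1   0   0   0   0  -1   0   2   0   1  -1   1   0   0   0
  0   0   0  -1   1   1   0   0   0  -1  -2   0  -1  -1   0   0   0   0   1  -1   0   0
  1  -1   0   0   0   2  -1   0   2   0   2   0   1   1  -1  -1   0   2   0   1   1   1
  0   0  -1   0   0   1   1   1   0  -1  -1  -1  33  32   0   1  -2   0   0   1   1   1
  0   0  -1   0   0   0  -2  -2   1   0  33  32  32  33  32  -1   1   0   0   1   1  -1
  1   1  -1   1   1   1  -1   1  30  32  32  32  32  33  32  30   1   0  -1   0   0   0
 -1   0   0   0   0  -1   1  29  30  34  32  32  32  31  31  31   0   0   0   0   1   2
  2   1   0   0   0   1   0  26  31  32  32  31  32  31  31  29   1   0   0   1   0   0
  1   1   0   1   0   1   0   1  28  31  30  30  31  31  30  25  -1   0   2   0   0   0
  0   0   1   0  -1   1   0   1  26  27  29  28  27  26  26  23   0   1   0   0   0  -1
 -1   0   0   1   0  -1   0 
[... 7922 characters left out ...]
 167 182 182 171 160 163 175 171 138 114 114 115
117 117 116 117 133 162 173 147 110 104 123 139 140 137 148 169 177 160 129 115 115 116
116 116 115 115 127 156 176 169 142 122 118 122 128 141 162 177 170 142 118 114 114 115
116 116 115 115 118 136 160 171 166 159 153 152 160 170 176 170 150 125 113 114 114 115
116 116 116 115 114 118 133 151 163 168 167 166 170 173 166 146 124 115 113 114 114 114
116 117 116 116 115 115 118 126 135 142 146 145 142 140 134 121 115 114 115 115 115 116
116 116 116 116 116 116 115 115 116 118 120 120 117 115 115 115 115 115 116 115 116 116
axis px [-0.13378578 -4.59790415] [300.5205373  191.43960478]
axis px [-4.61879249  0.11996264] [300.5205373  191.43960478]
```

```bash
cat > fit2.py <<'E'
from fit import *
from scipy.optimize import minimize
av=np.load("avg.npz"); c0=np.array([.5785,.1415])
def go(n,mode,amax=180,step=10):
    q=proj(n,[[*c0,.098]])[0]; w=24; u0,v0=(q-w/2).round().astype(int)
    if mode=="depth":
        D=np.mean([(cloud(n,ctrl.camera(n)[1])[...,2]>.086) for _ in range(4)],0); I=D[v0:v0+w,u0:u0+w]
    else: I=av[n][v0:v0+w,u0:u0+w]
    def cost(p,a):
        c=c0+np.array(p[:2])*1e-3; L=[]
        z=np.linspace(.088,.100,6)
        body=np.zeros((w*S,w*S),np.uint8)
        for zz in z: body|=mask(n,dpoly(c,a,.009,.005,zz),u0,v0,w)
        t2=mask(n,dpoly(c,a,.007,.003,.102),u0,v0,w); full=body|t2
        g=lambda x:gaussian_filter(x.astype(float),p[2]*S).reshape(w,S,w,S).mean((1,3))
        if mode=="depth": return ((g(full)-I)**2).sum()
        t1=mask(n,dpoly(c,a,.009,.005,.1),u0,v0,w)|t2
        m=np.zeros((w,w),bool); m[4:15]=1   # cap rows only
        A=np.c_[np.ones(m.sum()),g(t2)[m],g(t1&(1-t2))[m],g(full&(1-t1))[m]]
        x=np.linalg.lstsq(A,I[m],rcond=None)[0]; return ((A@x-I[m])**2).mean()**.5
    out=[]
    for a in np.arange(-180,180,step):
        r=minimize(cost,[0,0,.4],args=(np.radians(a),),method="Nelder-Mead",options=dict(maxfev=70,initial_simplex=[[0,0,.4],[2,0,.4],[0,2,.4],[0,0,.7]]))
        out.append((round(r.fun,2),int(a),np.round(r.x,1).tolist()))
    print(n,mode,[o[:2] for o in out]); print("  best",sorted(out)[:4])
go("scene","rgb"); go("scene","depth"); go("top","depth")
E
python3 fit2.py
```

```text
scene rgb [(np.float64(3.89), -180), (np.float64(4.03), -170), (np.float64(4.23), -160), (np.float64(4.43), -150), (np.float64(5.1), -140), (np.float64(5.62), -130), (np.float64(6.03), -120), (np.float64(6.42), -110), (np.float64(6.76), -100), (np.float64(6.78), -90), (np.float64(6.34), -80), (np.float64(6.09), -70), (np.float64(5.77), -60), (np.float64(5.02), -50), (np.float64(4.1), -40), (np.float64(3.08), -30), (np.float64(1.83), -20), (np.float64(1.49), -10), (np.float64(2.4), 0), (np.float64(3.54), 10), (np.float64(4.43), 20), (np.float64(5.17), 30), (np.float64(5.52), 40), (np.float64(5.94), 50), (np.float64(6.44), 60), (np.float64(6.83), 70), (np.float64(6.9), 80), (np.float64(6.67), 90), (np.float64(6.42), 100), (np.float64(6.01), 110), (np.float64(5.63), 120), (np.float64(5.19), 130), (np.float64(4.8), 140), (np.float64(4.39), 150), (np.float64(4.04), 160), (np.float64(3.86), 170)]
  best [(np.float64(1.49), -10, [1.7, -1.5, 0.6]), (np.float64(1.83), -20, [1.6, -1.7, 0.6]), (np.float64(2.4), 0, [1.5, -1.3, 0.7]), (np.float64(3.08), -30, [1.4, -1.6, 0.7])]
scene depth [(np.fl
[... 1457 characters left out ...]
40), (np.float64(3.35), -30), (np.float64(2.14), -20), (np.float64(2.13), -10), (np.float64(3.33), 0), (np.float64(4.36), 10), (np.float64(5.82), 20), (np.float64(7.29), 30), (np.float64(8.51), 40), (np.float64(9.12), 50), (np.float64(9.53), 60), (np.float64(9.48), 70), (np.float64(9.14), 80), (np.float64(8.56), 90), (np.float64(7.89), 100), (np.float64(7.35), 110), (np.float64(6.79), 120), (np.float64(6.37), 130), (np.float64(6.26), 140), (np.float64(5.7), 150), (np.float64(5.54), 160), (np.float64(5.63), 170)]
  best [(np.float64(2.13), -10, [0.0, -0.3, -0.1]), (np.float64(2.14), -20, [-0.1, -0.5, -0.0]), (np.float64(3.33), 0, [-0.2, -0.3, 0.0]), (np.float64(3.35), -30, [-0.0, -0.5, 0.1])]
```

The flat faces about -14.5° (-0.25 rad), and the scene colour, scene depth and top depth fits agree. The spindle is at about (0.5795, 0.141). The knob is at about (0.471, 0.338) with its nose at about -17°. Before moving I check obstacle heights along the path.

```bash
python3 - <<'E'
from h import *
H=np.zeros((16,26),int)-1
for n in ("top","scene"):
    d=np.load(f"{n}0.npz")["d"]; X=cloud(n,d)[d>0]
    i=np.floor(X[:,0]/.05).astype(int); j=np.floor((X[:,1]+.7)/.05).astype(int)
    k=(i>=0)&(i<16)&(j>=0)&(j<26); np.maximum.at(H,(i[k],j[k]),(X[k,2]*100).astype(int))
print("     y"," ".join(f"{int(round((-.7+.05*j)*100)):3d}" for j in range(26)))
for i in range(16): print(f"x{i*.05:.2f}"," ".join(f"{v:3d}" for v in H[i]))
# knob refine with averaged frames
for n,uv in (("top",(217,244)),("scene",(251,303))):
    Q=[]
    for _ in range(3):
        X=cloud(n,ctrl.camera(n)[1]); w=X[uv[1]-22:uv[1]+22,uv[0]-22:uv[0]+22].reshape(-1,3); Q.append(w)
    Q=np.vstack(Q); T=Q[(abs(Q[:,2]-.046)<.006)&(np.hypot(*(Q[:,:2]-[.471,.338]).T)<.035)][:,:2]
    m=T.mean(0); e=np.linalg.svd(T-m,full_matrices=False)[2][0]; e=e*np.sign(e[0]); s=(T-m)@e; v=(T-m)@[-e[1],e[0]]
    print(n,m,"deg",np.degrees(np.arctan2(e[1],e[0])),"long",np.percentile(s,[1,99]),"wide",np.percentile(v,[2,98]), "tail->axis",m+e*(np.percentile(s,1)+.022))
print(ctrl.get_obs()["time_s"])
E
```

```text
y -70 -65 -60 -55 -50 -45 -40 -35 -30 -25 -20 -15 -10  -5   0   5  10  15  20  25  30  35  40  45  50  55
x0.00  -1  -1  -1  -1  -1  -1  -1  -1  -1  -1  -1  -1  -1  -1  -1  15   3   0  -1  -1  -1  -1  -1  -1  -1  -1
x0.05  -1  -1  -1  -1  -1  -1  -1  -1  -1  -1  -1  -1  -1   8  16  27   1   0  -1  -1  -1  -1  -1  -1  -1  -1
x0.10  -1  -1  -1  -1  -1  -1  -1  -1  -1  -1   0   0   1   3   3  37  31   0  -1  -1  -1  -1  -1  -1  -1  -1
x0.15  -1  -1  -1  -1  -1  -1  -1  -1  -1  -1  -1  -1  -1   0  46  43  32   0  -1  -1  -1  -1  -1  -1  -1  -1
x0.20  -1  -1  -1  -1  -1  -1  -1  -1  -1  -1  -1  -1  50  51  51  45  29  -1  -1  -1  -1  -1  -1  -1  -1  -1
x0.25  -1  -1   0   0   2   2   0   0   0   0   0   0  50   0   0   0   0   0   0   0   0   0   0   0   0   0
x0.30   0   2   2   0   3   3   3   0   0   0   0   0   0   1   0   0   0   0   1   1   1   1  11  11  11  11
x0.35   0   0   2   0   3   3  26  26  26  26   0   0   0   1   0   0   0   0   0   0   0   0  11  11   3   3
x0.40   1   0   1   1   0   0  26  26  26  26  27  27  27   0   0   1   2   0   6   6   4   0  11  11   4   4
x0.4
[... 369 characters left out ...]
30  27  23   0   7   7   7   7   7   0   1   1   1  11  11   8  11
x0.65  -1  -1  -1  -1  -1  -1   0  32  34  34  23   6   6   0   4   4   5   6   0   0   0   1  11  11  11  13
x0.70  -1  -1  -1  -1  -1  -1   0  31  32  32   0   3   6   0   0   0   0   0   0   0   3   4   1   8  10  12
x0.75  -1  -1  -1  -1  -1   0  28  29  22  22   4   0   0   4   4   4   0   6   6   6   4  16  18   8   8   0
top [0.46971133 0.33847952] deg -17.043019607144466 long [-0.02203215  0.02427081] wide [-0.0063701   0.00707675] tail->axis [0.46968059 0.33848894]
scene [0.47082135 0.33993216] deg -17.583183306268996 long [-0.0208435   0.02731639] wide [-0.00704627  0.00634044] tail->axis [0.47192382 0.33958279]
2.5
```

Request:
move_arm --pt "-1 -0.16 -3.34 -2.14 0 0 -1.5" --pt "-1 -0.16 -3.34 -2.14 0 0 -1.5" --pt "-1 -0.16 -3.34 -2.14 0 0 -1.5" --pt "-1 -0.16 -3.34 -2.14 0 0 -1.5" --pt "-1 -0.16 -3.34 -2.14 0 0 -1.5" --pt "-1 -0.16 -3.34 -2.14 0 0 -1.5" --pt "-1 -0.16 -3.34 -2.14 0 0 -1.5" --pt "-1 -0.16 -3.34 -2.14 0 0 -1.5" --pt "-1 -0.16 -3.34 -2.14 0 0 -1.5" --pt "-1 -0.16 -3.34 -2.14 0 0 -1.5" --pt "-1 -0.16 -3.34 -2.14 0 0 -1.5" --grip_force 20

```text
time_s: 3.6
ee_pos: [0.1003, -0.3697, 0.2999]
eef_rot: [-3.142, 0.0, 1.788]
force: [-0.2, 0.0, -1.1]
grip_width: 0.0095
grip_force: 0.0
```

```bash
cat > mv.py <<'E'
import sys; from h import *
# usage: mv.py x,y,z,yaw ...  -> rows in tool axes from measured pose
o=ctrl.get_obs(); p=o["ee_pos"]; yaw=o["eef_rot"][2]
print("t",round(o["time_s"],2),"pos",np.round(p,4),"rot",np.round(o["eef_rot"],3),"F",np.round(o["force"],1),"w",round(o["grip_width"],4),"gf",round(o["grip_force"],1),"q",np.round(o["qpos"],2))
R=Rn.from_euler("xyz",o["eef_rot"])
for a in sys.argv[1:]:
    v=[float(k) for k in a.split(",")]; d=R.inv().apply(np.array(v[:3])-p)/.05
    r=(R.inv()*Rn.from_euler("xyz",[np.pi,0,v[3]])).as_rotvec()
    print(a,np.round(d,2),np.round(r,3))
E
python3 mv.py 0.26,-0.21,0.3,2.45 0.35,-0.04,.3,3.0 0.505,0.03,0.3,3.086
```

```text
t 3.6 pos [ 0.1003 -0.3697  0.2999] rot [-3.142  0.     1.788] F [-0.2  0.  -1.1] w 0.0095 gf 0.0 q [-1.4  -0.15  1.76 -0.    1.53 -1.62]
0.26,-0.21,0.3,2.45 [ 2.43  3.81 -0.  ] [-0.     0.    -0.662]
0.35,-0.04,.3,3.0 [ 5.36  6.3  -0.  ] [-0.     0.    -1.212]
0.505,0.03,0.3,3.086 [ 6.06  9.63 -0.  ] [-0.     0.    -1.298]
```

Request:
move_arm --pt "-1 2.43 3.81 0 0 0 -0.66" --pt "-1 2.43 3.81 0 0 0 -0.66" --pt "-1 2.43 3.81 0 0 0 -0.66" --pt "-1 2.43 3.81 0 0 0 -0.66" --pt "-1 2.43 3.81 0 0 0 -0.66" --pt "-1 5.36 6.3 0 0 0 -1.21" --pt "-1 5.36 6.3 0 0 0 -1.21" --pt "-1 5.36 6.3 0 0 0 -1.21" --pt "-1 5.36 6.3 0 0 0 -1.21" --pt "-1 6.06 9.63 0 0 0 -1.3" --pt "-1 6.06 9.63 0 0 0 -1.3" --pt "-1 6.06 9.63 0 0 0 -1.3"

```text
time_s: 4.8
ee_pos: [0.4893, 0.0224, 0.2999]
eef_rot: [-3.142, 0.001, 3.082]
force: [0.0, -0.2, 0.1]
grip_width: 0.0003
grip_force: 0.0
```

```bash
python3 mv.py 0.51,0.027,0.3,3.086 0.51,0.027,0.118,3.086 0.56,0.026,0.118,3.086 0.574,0.025,0.118,3.086
```

```text
t 4.8 pos [0.4893 0.0224 0.2999] rot [-3.142e+00  1.000e-03  3.082e+00] F [ 0.  -0.2  0.1] w 0.0003 gf 0.0 q [-0.03  0.1   1.51 -0.    1.53 -1.54]
0.51,0.027,0.3,3.086 [-0.41  0.12 -0.  ] [-0.     0.001 -0.004]
0.51,0.027,0.118,3.086 [-0.4   0.12  3.64] [-0.     0.001 -0.004]
0.56,0.026,0.118,3.086 [-1.4   0.16  3.64] [-0.     0.001 -0.004]
0.574,0.025,0.118,3.086 [-1.68  0.15  3.64] [-0.     0.001 -0.004]
```

Request:
move_arm --pt "-1 -0.41 0.12 1.2 0 0 0" --pt "-1 -0.41 0.12 2.4 0 0 0" --pt "-1 -0.41 0.12 3.64 0 0 0" --pt "-1 -0.41 0.12 3.64 0 0 0" --pt "-1 -0.8 0.14 3.64 0 0 0" --pt "-1 -1.0 0.14 3.64 0 0 0" --pt "-1 -1.2 0.15 3.64 0 0 0" --pt "-1 -1.4 0.16 3.64 0 0 0" --pt "-1 -1.55 0.16 3.64 0 0 0" --pt "-1 -1.7 0.16 3.64 0 0 0" --pt "-1 -1.7 0.16 3.64 0 0 0"

```text
time_s: 5.9
ee_pos: [0.5736, 0.024, 0.1179]
eef_rot: [3.142, 0.0, 3.085]
force: [0.4, 0.0, 0.4]
grip_width: 0.0005
grip_force: 0.0
```

```bash
python3 mv.py 0.55,0.027,0.118,3.086 0.55,0.027,0.25,3.086 0.47,0.338,.25,2.842; python3 - <<'E'
from h import *
X=cloud("scene",ctrl.camera("scene")[1])
im=ctrl.camera("top")[0]; cv2.imwrite("pics/tog.png",cv2.resize(im[120:280,220:420,::-1],None,fx=3,fy=3))
E
```

```text
t 5.9 pos [0.5736 0.024  0.1179] rot [3.142 0.    3.085] F [0.4 0.  0.4] w 0.0005 gf 0.0 q [-0.02  0.42  1.54 -0.    1.18 -1.54]
0.55,0.027,0.118,3.086 [ 0.48  0.03 -0.  ] [ 0.     0.    -0.001]
0.55,0.027,0.25,3.086 [ 0.47  0.03 -2.64] [ 0.     0.    -0.001]
0.47,0.338,.25,2.842 [ 2.42  6.15 -2.64] [0.    0.    0.243]
```

View pics/tog.png

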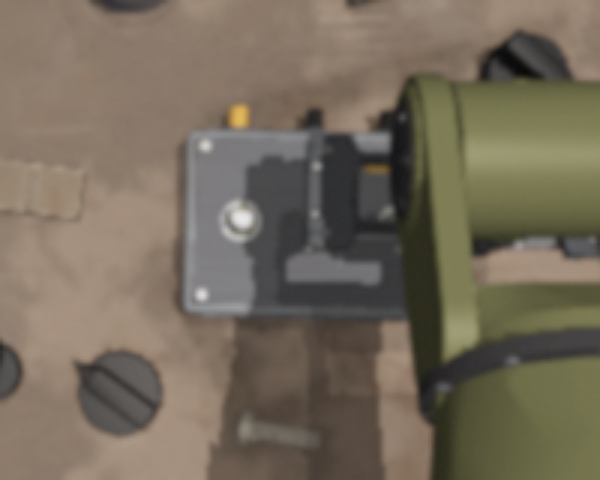

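The picture shows the closed gripper over the toggle area, which hides the toggle. The spindle at (240,220) is undisturbed. I back off, go over to the knob, and check the toggle from there.

Request:
move_arm --pt "-1 0.47 0.03 0 0 0 0" --pt "-1 0.47 0.03 -1 0 0 0" --pt "-1 0.47 0.03 -2 0 0 0" --pt "-1 0.47 0.03 -2.64 0 0 0" --pt "-0.15 2.42 6.15 -2.64 0 0 0.24" --pt "-0.15 2.42 6.15 -2.64 0 0 0.24" --pt "-0.15 2.42 6.15 -2.64 0 0 0.24" --pt "-0.15 2.42 6.15 -2.64 0 0 0.24" --pt "-0.15 2.42 6.15 -2.64 0 0 0.24" --pt "-0.15 2.42 6.15 -2.64 0 0 0.24" --pt "-0.15 2.42 6.15 -2.64 0 0 0.24" --pt "-0.15 2.42 6.15 -2.64 0 0 0.24"

```text
time_s: 7.2
ee_pos: [0.4678, 0.3403, 0.2496]
eef_rot: [-3.142, -0.0, 2.849]
force: [0.3, -0.1, -0.7]
grip_width: 0.0399
grip_force: 0.0
```

```bash
python3 mv.py 0.471,0.3387,.12,2.842 0.471,0.3387,.038,2.842; python3 - <<'E'
from h import *
for n in ("scene","top"):
    d=ctrl.camera(n)[1]; X=cloud(n,d); b=np.array([.5733,.0257])
    P=X[(X[...,2]>.105)&(X[...,2]<.13)&(np.hypot(X[...,0]-b[0],X[...,1]-b[1])<.035)]
    print(n,len(P),P.mean(0) if len(P) else 0)
E
```

```text
t 7.2 pos [0.4678 0.3403 0.2496] rot [-3.142 -0.     2.849] F [ 0.3 -0.1 -0.7] w 0.0399 gf 0.0 q [ 0.57  0.33  1.35  0.    1.46 -0.71]
0.471,0.3387,.12,2.842 [-0.07 -0.01  2.59] [-0.    -0.     0.007]
0.471,0.3387,.038,2.842 [-0.07 -0.01  4.23] [-0.    -0.     0.007]
scene 34 [0.55452969 0.02859598 0.11410372]
top 38 [0.55290469 0.02708333 0.11588896]
```

```bash
python3 - <<'E'
from h import *
a=ctrl.camera("scene")[0]; b=ctrl.camera("top")[0]
f=lambda im,u,v,r:cv2.resize(im[v-r:v+r,u-r:u+r,::-1],(390,390),interpolation=cv2.INTER_CUBIC)
cv2.imwrite("pics/tog2.png",np.hstack([f(a,305,175,45),f(b,350,195,30)]))
E
```

```text
(no output)
```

View pics/tog2.png

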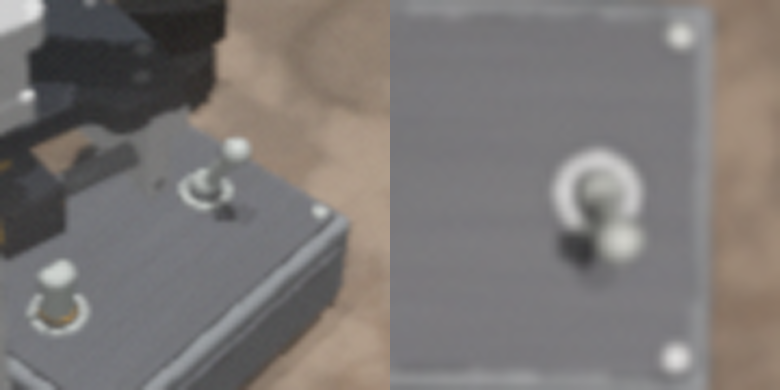

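The toggle still leans to the robot: the ball is at (235,148) in the left crop and (620,240) in the right. The first push did not hold, so I retry lower, slower and further, and look before retreating.

```bash
python3 mv.py 0.515,0.027,0.25,3.086 0.515,0.027,0.106,3.086 0.55,0.027,0.106,3.086
```

```text
t 7.4 pos [0.4696 0.3368 0.2499] rot [-3.141  0.     2.845] F [-0.5 -0.2 -0.5] w 0.0399 gf 0.0 q [ 0.56  0.33  1.35 -0.    1.46 -0.72]
0.515,0.027,0.25,3.086 [-2.68 -5.66 -0.  ] [-0.     0.    -0.241]
0.515,0.027,0.106,3.086 [-2.68 -5.66  2.88] [-0.     0.    -0.241]
0.55,0.027,0.106,3.086 [-3.35 -5.45  2.88] [-0.     0.    -0.241]
```

Request:
move_arm --pt "-1 -2.68 -5.66 0 0 0 -0.24" --pt "-1 -2.68 -5.66 0 0 0 -0.24" --pt "-1 -2.68 -5.66 0 0 0 -0.24" --pt "-1 -2.68 -5.66 0 0 0 -0.24" --pt "-1 -2.68 -5.66 0 0 0 -0.24" --pt "-1 -2.68 -5.66 0 0 0 -0.24" --pt "-1 -2.68 -5.66 0 0 0 -0.24" --pt "-1 -2.68 -5.66 0 0 0 -0.24" --pt "-1 -2.68 -5.66 1 0 0 -0.24" --pt "-1 -2.68 -5.66 2 0 0 -0.24" --pt "-1 -2.68 -5.66 2.88 0 0 -0.24" --pt "-1 -2.68 -5.66 2.88 0 0 -0.24"

```text
time_s: 8.6
ee_pos: [0.512, 0.0283, 0.1013]
eef_rot: [-3.141, -0.009, 3.086]
force: [-0.3, 0.1, 1.2]
grip_width: 0.0005
grip_force: 0.0
```

```bash
python3 mv.py 0.55,0.027,0.106,3.086 0.575,0.0255,0.106,3.086; python3 - <<'E'
from h import *
a=ctrl.camera("scene")[0]; b=ctrl.camera("top")[0]
f=lambda im,u,v,r:cv2.resize(im[v-r:v+r,u-r:u+r,::-1],(390,390),interpolation=cv2.INTER_CUBIC)
cv2.imwrite("pics/tog3.png",np.hstack([f(a,305,165,50),f(b,350,195,40)]))
E
```

```text
t 8.6 pos [0.512  0.0283 0.1013] rot [-3.141 -0.009  3.086] F [-0.3  0.1  1.2] w 0.0005 gf 0.0 q [-0.02  0.32  1.72  0.    1.11 -1.53]
0.55,0.027,0.106,3.086 [-0.76  0.02 -0.1 ] [-0.    -0.009 -0.   ]
0.575,0.0255,0.106,3.086 [-1.26  0.01 -0.1 ] [-0.    -0.009 -0.   ]
```

View pics/tog3.png

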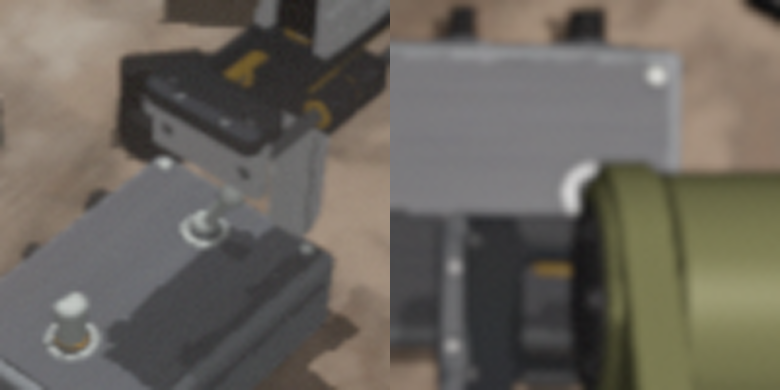

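The left crop shows the closed fingers at (290,190), just on the robot side of the ball at (230,195). Now a slow push.

Request:
move_arm --pt "-1 -0.3 0.02 0 0 0 0" --pt "-1 -0.5 0.02 0 0 0 0" --pt "-1 -0.65 0.02 0 0 0 0" --pt "-1 -0.8 0.02 0 0 0 0" --pt "-1 -0.95 0.02 0 0 0 0" --pt "-1 -1.1 0.02 0 0 0 0" --pt "-1 -1.2 0.02 0 0 0 0" --pt "-1 -1.3 0.02 0 0 0 0" --pt "-1 -1.36 0.02 0 0 0 0" --pt "-1 -1.36 0.02 0 0 0 0" --pt "-1 -1.36 0.02 0 0 0 0"

```text
time_s: 9.8
ee_pos: [0.5829, 0.0253, 0.1058]
eef_rot: [-3.142, -0.0, 3.086]
force: [-0.9, 0.4, -0.4]
grip_width: 0.0003
grip_force: 0.0
```

```bash
python3 mv.py 0.54,0.027,0.106,3.086; python3 - <<'E'
from h import *
a,d=ctrl.camera("scene")
f=lambda im,u,v,r:cv2.resize(im[v-r:v+r,u-r:u+r,::-1],(390,390),interpolation=cv2.INTER_CUBIC)
cv2.imwrite("pics/tog4.png",f(a,305,165,50))
E
```

```text
t 9.8 pos [0.5829 0.0253 0.1058] rot [-3.142 -0.     3.086] F [-0.9  0.4 -0.4] w 0.0003 gf 0.0 q [-0.02  0.46  1.52 -0.    1.17 -1.53]
0.54,0.027,0.106,3.086 [ 0.86 -0.01 -0.  ] [-0. -0. -0.]
```

View pics/tog4.png

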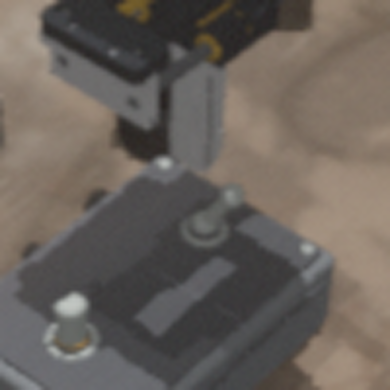

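The crop shows the fingers (tip about (195,165)) now past the toggle, whose ball at (232,193) still leans to the robot. So the fingers pass beside it. I check where the fingertips really are.

```bash
python3 - <<'E'
from h import *
g=lambda X:np.round((proj("scene",np.array(X,float))-[255,115])*3.9)
print("expected tip",g([[.583,.0253,.092],[.583,.0253,.106]]),"ball on",g([[.5543,.0268,.111]]),"off",g([[.592,.025,.111]]),"pivot",g([[.5733,.0257,.076]]))
d=ctrl.camera("scene")[1]; X=cloud("scene",d)
for u,v in ((180,120),(195,120),(210,120),(190,155),(205,155),(232,193),(100,80)):
    print((u,v),np.round(X[int(115+v/3.9),int(255+u/3.9)],3))
E
```

```text
expected tip [[190. 197.]
 [191. 180.]] ball on [[229. 196.]] off [[179. 166.]] pivot [[202. 224.]]
(180, 120) [0.583 0.038 0.162]
(195, 120) [0.575 0.034 0.164]
(210, 120) [0.576 0.023 0.156]
(190, 155) [0.578 0.037 0.139]
(205, 155) [0.574 0.027 0.134]
(232, 193) [0.552 0.03  0.118]
(100, 80) [0.585 0.105 0.232]
```

```bash
python3 - <<'E'
from h import *
o=ctrl.get_obs(); print(o["ee_pos"],o["grip_width"],o["time_s"])
for n in ("scene","top"):
    d=ctrl.camera(n)[1]; X=cloud(n,d)
    m=(np.hypot(X[...,0]-.583,X[...,1]-.0253)<.03)&(X[...,2]>.085)&(X[...,2]<.2)
    P=X[m]; print(n,len(P))
    for z in np.arange(.085,.2,.01):
        Q=P[(P[:,2]>=z)&(P[:,2]<z+.01)]
        if len(Q): print(round(z,3),len(Q),np.round(Q.min(0)[:2],3),np.round(Q.max(0)[:2],3))
E
```

```text
[0.5828235  0.0252752  0.10589511] 0.0005120641169092569 9.9
scene 379
0.085 10 [0.563 0.025] [0.574 0.029]
0.095 11 [0.557 0.028] [0.566 0.03 ]
0.105 4 [0.554 0.032] [0.559 0.034]
0.115 20 [0.553 0.019] [0.575 0.033]
0.125 39 [0.572 0.013] [0.592 0.039]
0.135 49 [0.572 0.013] [0.592 0.039]
0.145 46 [0.572 0.012] [0.593 0.038]
0.155 45 [0.572 0.014] [0.594 0.038]
0.165 56 [0.572 0.013] [0.594 0.039]
0.175 51 [0.573 0.013] [0.594 0.038]
0.185 36 [0.573 0.013] [0.588 0.039]
0.195 12 [0.573 0.026] [0.592 0.038]
top 0
```

The depth shows the fingertips at about z = 0.121 while the TCP reads 0.106. So the real tips sit about 15 mm above the TCP reading, about 29 mm higher than stated, and the fingers passed over the ball. I retreat over the toggle, go lower by that amount and push again.

Request:
move_arm --pt "-1 0 0 -0.5 0 0 0" --pt "-1 0.7 0 -0.5 0 0 0" --pt "-1 1.4 0 -0.5 0 0 0" --pt "-1 1.4 0 -0.5 0 0 0" --pt "-1 1.4 0 0 0 0 0" --pt "-1 1.4 0 0.5 0 0 0" --pt "-1 1.4 0 0.5 0 0 0" --pt "-1 1.1 0 0.5 0 0 0" --pt "-1 0.8 0 0.5 0 0 0" --pt "-1 0.5 0 0.5 0 0 0" --pt "-1 0.2 0 0.5 0 0 0" --pt "-1 0.2 0 0.5 0 0 0"

```text
time_s: 11.2
ee_pos: [0.5728, 0.0258, 0.0817]
eef_rot: [-3.142, -0.004, 3.086]
force: [-10.5, 1.3, 5.7]
grip_width: 0.0006
grip_force: 5.7
```

```bash
python3 mv.py 0.56,0.027,0.08,3.086 0.56,0.027,0.25,3.086 0.471,0.3387,.25,2.842;  python3 - <<'E'
from h import *
d=ctrl.camera("scene")[1]; X=cloud("scene",d); o=ctrl.get_obs()["ee_pos"]
m=(np.hypot(X[...,0]-o[0],X[...,1]-o[1])<.03)&(X[...,2]>.08)&(X[...,2]<.12)
print(len(X[m])); P=X[m]
for z in np.arange(.08,.12,.005):
    Q=P[(P[:,2]>=z)&(P[:,2]<z+.005)]
    if len(Q): print(round(z,3),len(Q),np.round(Q.min(0)[:2],3),np.round(Q.max(0)[:2],3))
E
```

```text
t 11.2 pos [0.5728 0.0258 0.0817] rot [-3.142 -0.004  3.086] F [-10.5   1.3   5.7] w 0.0006 gf 5.7 q [-0.02  0.47  1.57  0.    1.11 -1.53]
0.56,0.027,0.08,3.086 [0.26 0.01 0.04] [-0.    -0.004 -0.   ]
0.56,0.027,0.25,3.086 [ 0.27  0.01 -3.36] [-0.    -0.004 -0.   ]
0.471,0.3387,.25,2.842 [ 2.39  6.13 -3.36] [-0.001 -0.004  0.244]
134
0.08 18 [0.569 0.021] [0.58  0.031]
0.085 8 [0.572 0.023] [0.583 0.031]
0.09 2 [0.58  0.028] [0.583 0.029]
0.095 5 [0.563 0.02 ] [0.564 0.031]
0.1 12 [0.564 0.016] [0.58  0.037]
0.105 27 [0.563 0.014] [0.591 0.039]
0.11 28 [0.563 0.014] [0.597 0.038]
0.115 34 [0.563 0.014] [0.599 0.039]
```

The force of -10.5 N shows the toggle was reached and pushed to its stop. Back off, then check.

Request:
move_arm --pt "-1 0.5 0 0 0 0 0" --pt "-1 0.5 0 -1 0 0 0" --pt "-1 0.5 0 -2 0 0 0" --pt "-1 0.5 0 -3.36 0 0 0" --pt "-1 0.5 0 -3.36 0 0 0" --pt "-0.15 2.39 6.13 -3.36 0 0 0.24" --pt "-0.15 2.39 6.13 -3.36 0 0 0.24" --pt "-0.15 2.39 6.13 -3.36 0 0 0.24" --pt "-0.15 2.39 6.13 -3.36 0 0 0.24" --pt "-0.15 2.39 6.13 -3.36 0 0 0.24" --pt "-0.15 2.39 6.13 -3.36 0 0 0.24" --pt "-0.15 2.39 6.13 -3.36 0 0 0.24"

```text
time_s: 12.45
ee_pos: [0.4695, 0.3419, 0.2502]
eef_rot: [3.14, 0.0, 2.848]
force: [0.3, -1.4, -0.3]
grip_width: 0.0398
grip_force: 0.0
```

```bash
python3 - <<'E'
from h import *
for n in ("scene","top"):
    d=ctrl.camera(n)[1]; X=cloud(n,d); b=np.array([.5733,.0257])
    P=X[(X[...,2]>.105)&(X[...,2]<.13)&(np.hypot(X[...,0]-b[0],X[...,1]-b[1])<.035)]
    print(n,len(P),P.mean(0) if len(P) else 0)
E
python3 mv.py 0.471,0.3387,.12,2.842 0.471,0.3387,.022,2.842
```

```text
scene 22 [0.58914744 0.02525261 0.11331238]
top 44 [0.59042204 0.02509084 0.11479644]
t 12.55 pos [0.4697 0.3413 0.2499] rot [3.141 0.    2.849] F [ 1.5 -0.6  0.1] w 0.0399 gf 0.0 q [ 0.57  0.33  1.35  0.    1.46 -0.71]
0.471,0.3387,.12,2.842 [-0.04 -0.04  2.6 ] [0.001 0.    0.007]
0.471,0.3387,.022,2.842 [-0.04 -0.05  4.56] [0.001 0.    0.007]
```

The toggle is now off (ball at x = 0.590). Before descending on the knob I check the tray wall position and the gripper body's true underside.

```bash
python3 - <<'E'
from h import *
d=np.load("top0.npz")["d"]; X=cloud("top",d)
for x in np.arange(.36,.6,.04):
    m=(abs(X[...,0]-x)<.02)&(X[...,2]>.07)&(X[...,1]>.3)&(X[...,1]<.5); print(round(x,2),"wall ymin",X[m][:,1].min() if m.any() else None, X[m][:,2].max() if m.any() else None)
d=ctrl.camera("scene")[1]; X=cloud("scene",d); o=ctrl.get_obs(); p=o["ee_pos"]; R=Rn.from_euler("xyz",o["eef_rot"])
L=R.inv().apply(X.reshape(-1,3)-p); L=L[(d.ravel()>0)&(abs(L[:,0])<.06)&(abs(L[:,1])<.11)&(L[:,2]<.05)&(L[:,2]>-.2)]
for z in np.arange(.03,-.2,-.01):
    Q=L[(L[:,2]<z+.01)&(L[:,2]>=z)]
    if len(Q): print("tool z",round(z,3),len(Q),"x",np.round(np.percentile(Q[:,0],[1,99]),3),"y",np.round(np.percentile(Q[:,1],[1,99]),3))
E
```

```text
0.36 wall ymin 0.4487602138366149 0.11603211489812963
0.4 wall ymin 0.4491897215271273 0.11596130367540047
0.44 wall ymin 0.44881492191720035 0.11691606043401054
0.48 wall ymin 0.44888512714486056 0.11624870292137915
0.52 wall ymin 0.4486084538023801 0.11642764861574229
0.56 wall ymin 0.4488029835523669 0.11694352287773213
tool z -0.02 38 x [-0.006  0.011] y [-0.028  0.027]
tool z -0.03 97 x [-0.007  0.011] y [-0.03   0.033]
tool z -0.04 105 x [-0.007  0.011] y [-0.032  0.033]
tool z -0.05 112 x [-0.008  0.011] y [-0.031  0.033]
tool z -0.06 107 x [-0.008  0.011] y [-0.031  0.033]
tool z -0.07 127 x [-0.006  0.011] y [-0.032  0.033]
tool z -0.08 120 x [-0.008  0.011] y [-0.031  0.033]
tool z -0.09 86 x [-0.003  0.011] y [-0.032  0.032]
tool z -0.1 42 x [-0.009  0.011] y [-0.03  -0.021]
tool z -0.11 27 x [-0.009  0.01 ] y [-0.025  0.043]
tool z -0.12 249 x [-0.012  0.035] y [-0.079  0.081]
tool z -0.13 875 x [-0.024  0.035] y [-0.077  0.08 ]
tool z -0.14 871 x [-0.024  0.035] y [-0.082  0.085]
tool z -0.15 805 x [-0.017  0.035] y [-0.084  0.089]
tool z -0.16 2787 x [-0.03   0.035] y [-0.087  0.088]
tool z -0.17 346 x [-0.015  0.025] y [-0.04   0.017]
tool z -0.18 270 x [0.011 0.025] y [-0.04   0.017]
tool z -0.19 32 x [0.016 0.034] y [-0.031  0.018]
```

The whole gripper sits 29 mm higher than the TCP reading says, and the body clears the tray wall (y 0.449). For tips at z = 0.025 I command z = 0.010.

Request:
move_arm --pt "-0.15 -0.04 -0.05 0 0 0 0.007" --pt "-0.15 -0.04 -0.05 1 0 0 0.007" --pt "-0.15 -0.04 -0.05 2 0 0 0.007" --pt "-0.15 -0.04 -0.05 3 0 0 0.007" --pt "-0.15 -0.04 -0.05 4 0 0 0.007" --pt "-0.15 -0.04 -0.05 4.5 0 0 0.007" --pt "-0.15 -0.04 -0.05 4.7 0 0 0.007" --pt "-0.15 -0.04 -0.05 4.8 0 0 0.007" --pt "-0.15 -0.04 -0.05 4.8 0 0 0.007"

```text
time_s: 13.5
ee_pos: [0.4732, 0.3355, 0.0105]
eef_rot: [3.14, 0.002, 2.838]
force: [-0.4, 0.4, 0.5]
grip_width: 0.0399
grip_force: 0.0
```

```bash
python3 mv.py 0.471,0.3387,.008,2.842; python3 - <<'E'
from h import *
im,d=ctrl.camera("scene"); X=cloud("scene",d); p=ctrl.get_obs()["ee_pos"]
g=proj("scene",np.array([[*p[:2],.03]]))[0].astype(int); print(g)
cv2.imwrite("pics/gr.png",cv2.resize(im[g[1]-40:g[1]+40,g[0]-40:g[0]+40,::-1],(480,480),interpolation=cv2.INTER_CUBIC))
E
```

```text
t 13.5 pos [0.4732 0.3355 0.0105] rot [3.140e+00 2.000e-03 2.838e+00] F [-0.4  0.4  0.5] w 0.0399 gf 0.0 q [ 0.55  0.57  1.59  0.    0.98 -0.71]
0.471,0.3387,.008,2.842 [0.06 0.05 0.05] [ 0.002  0.002 -0.004]
[250 300]
```

View pics/gr.png

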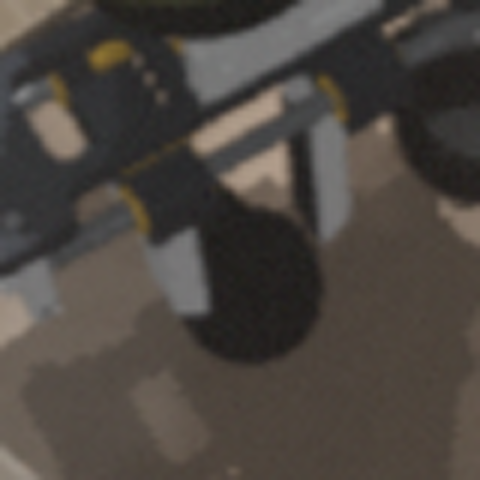

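The picture shows the fingers straddling the knob's bar (knob at (255,285), finger tips at (190,300) and (330,235)), with the tips just above the skirt. Close.

Request:
move_arm --pt "-0.15 0.06 0.05 0.03 0 0 0" --pt "-0.15 0.06 0.05 0.03 0 0 0" --pt "-1 0.06 0.05 0.03 0 0 0" --pt "-1 0.06 0.05 0.03 0 0 0" --pt "-1 0.06 0.05 0.03 0 0 0" --pt "-1 0.06 0.05 0.03 0 0 0" --pt "-1 0.06 0.05 0.03 0 0 0" --pt "-1 0.06 0.05 0.03 0 0 0" --grip_force 35

```text
time_s: 14.35
ee_pos: [0.4712, 0.3397, 0.0097]
eef_rot: [3.138, 0.003, 2.839]
force: [-0.1, 0.1, 8.7]
grip_width: 0.014
grip_force: 39.0
```

```bash
python3 mv.py 0.471,0.3387,.17,2.842
```

```text
t 14.35 pos [0.4712 0.3397 0.0097] rot [3.138e+00 3.000e-03 2.839e+00] F [-0.1  0.1  8.7] w 0.014 gf 39.0 q [ 0.56  0.57  1.59 -0.    0.97 -0.71]
0.471,0.3387,.17,2.842 [-0.01 -0.01 -3.21] [ 0.003  0.003 -0.003]
```

The grip width of 14 mm matches the bar, and the tips rest on the skirt. So the knob's underside is at TCP reading - 0.0097. Lift and carry.

Request:
move_arm --pt "-1 0 0 -0.5 0 0 0" --pt "-1 0 0 -1.2 0 0 0" --pt "-1 0 0 -2.1 0 0 0" --pt "-1 0 0 -3.2 0 0 0" --pt "-1 0 0 -3.2 0 0 0" --pt "-1 0 0 -3.2 0 0 0"

```text
time_s: 14.95
ee_pos: [0.4703, 0.3392, 0.1693]
eef_rot: [3.139, 0.002, 2.839]
force: [-0.2, 1.3, -1.5]
grip_width: 0.0135
grip_force: 38.4
```

```bash
cat > held.py <<'E'
from h import *
# skirt points of held knob in tool frame, both cameras
from scipy.optimize import least_squares
o=ctrl.get_obs(); p=o["ee_pos"]; R=Rn.from_euler("xyz",o["eef_rot"])
for n in ("scene","top"):
    L=[]
    for _ in range(3):
        d=ctrl.camera(n)[1]; q=R.inv().apply(cloud(n,d).reshape(-1,3)-p); L.append(q[(d.ravel()>0)&(np.hypot(q[:,0],q[:,1])<.04)&(q[:,2]>-.017)&(q[:,2]<.016)])
    L=np.vstack(L); S=L[(L[:,2]>-.009)&(L[:,2]<.007)]
    print(n,len(L),len(S),"zlow",np.percentile(L[:,2],[1,50,99]) if len(L) else 0)
    if len(S)>30:
        f=least_squares(lambda c:np.hypot(S[:,0]-c[0],S[:,1]-c[1])-.023,[0,0],loss="soft_l1",f_scale=.001); print(" centre in tool",f.x,"rms",np.sqrt(np.mean(f.fun**2)))
E
python3 held.py; python3 mv.py 0.5795,0.1412,.17,2.889
```

```text
scene 1053 530 zlow [-0.0163029  -0.00738337  0.01104629]
 centre in tool [-0.00024607 -0.00154732] rms 0.0015161560798249898
top 6 0 zlow [-0.01148377 -0.00058406  0.01006363]
t 15.25 pos [0.4695 0.3386 0.1661] rot [-3.140e+00 -1.000e-03  2.839e+00] F [ 0.4  0.6 -0.4] w 0.0137 gf 38.4 q [ 0.56  0.39  1.47  0.    1.29 -0.71]
0.5795,0.1412,.17,2.889 [-3.28 -3.11 -0.08] [-0.001 -0.001 -0.05 ]
```

Request:
move_arm --pt "-1 -3.29 -3.1 -0.08 0 0 -0.05" --pt "-1 -3.29 -3.1 -0.08 0 0 -0.05" --pt "-1 -3.29 -3.1 -0.08 0 0 -0.05" --pt "-1 -3.29 -3.1 -0.08 0 0 -0.05" --pt "-1 -3.29 -3.1 -0.08 0 0 -0.05" --pt "-1 -3.29 -3.1 -0.08 0 0 -0.05" --pt "-1 -3.29 -3.1 -0.08 0 0 -0.05" --pt "-1 -3.29 -3.1 -0.08 0 0 -0.05" --pt "-1 -3.29 -3.1 -0.08 0 0 -0.05"

```text
time_s: 16.15
ee_pos: [0.5802, 0.1429, 0.1712]
eef_rot: [3.142, -0.0, 2.89]
force: [-0.0, 0.2, -0.7]
grip_width: 0.0138
grip_force: 38.4
```

```bash
python3 held.py; python3 mv.py 0.5797,0.1415,.125,2.889 0.5797,0.1415,.113,2.889
```

```text
scene 836 442 zlow [-0.01595472 -0.0070411   0.00980717]
 centre in tool [-0.00064201 -0.00108184] rms 0.0009424784704375879
top 46 27 zlow [-0.01545826 -0.0072093   0.00538491]
t 16.45 pos [0.5805 0.1421 0.1714] rot [3.142 0.    2.889] F [ 0.4  0.1 -0.5] w 0.0138 gf 38.4 q [ 0.18  0.42  1.4   0.    1.31 -1.14]
0.5797,0.1415,.125,2.889 [ 0.01 -0.02  0.93] [0. 0. 0.]
0.5797,0.1415,.113,2.889 [ 0.01 -0.02  1.17] [0. 0. 0.]
```

Request:
move_arm --pt "-1 0.01 -0.02 0.5 0 0 0" --pt "-1 0.01 -0.02 0.93 0 0 0" --pt "-1 0.01 -0.02 1.05 0 0 0" --pt "-1 0.01 -0.02 1.1 0 0 0" --pt "-1 0.01 -0.02 1.15 0 0 0" --pt "-1 0.01 -0.02 1.2 0 0 0" --pt "-1 0.01 -0.02 1.25 0 0 0" --pt "-1 0.01 -0.02 1.28 0 0 0" --pt "-1 0.01 -0.02 1.3 0 0 0" --pt "-1 0.01 -0.02 1.3 0 0 0"

```text
time_s: 17.45
ee_pos: [0.58, 0.141, 0.1064]
eef_rot: [3.141, 0.0, 2.889]
force: [0.6, 0.2, -1.8]
grip_width: 0.0137
grip_force: 38.3
```

```bash
python3 mv.py 0.5797,0.1415,.1,2.889 0.5797,0.1415,.094,2.889
```

```text
t 17.45 pos [0.58   0.141  0.1064] rot [3.141 0.    2.889] F [ 0.6  0.2 -1.8] w 0.0137 gf 38.3 q [ 0.18  0.48  1.48  0.    1.18 -1.14]
0.5797,0.1415,.1,2.889 [0.01 0.01 0.13] [ 0.  0. -0.]
0.5797,0.1415,.094,2.889 [0.01 0.01 0.25] [ 0.  0. -0.]
```

At 5 mm below the spindle top there is no resistance, so the D-fit is engaged. Continue to home.

Request:
move_arm --pt "-1 0 0 0.06 0 0 0" --pt "-1 0 0 0.12 0 0 0" --pt "-1 0 0 0.18 0 0 0" --pt "-1 0 0 0.22 0 0 0" --pt "-1 0 0 0.26 0 0 0" --pt "-1 0 0 0.28 0 0 0" --pt "-1 0 0 0.28 0 0 0" --pt "-1 0 0 0.28 0 0 0"

```text
time_s: 18.25
ee_pos: [0.58, 0.141, 0.0927]
eef_rot: [3.141, 0.0, 2.889]
force: [-1.3, 0.2, 2.9]
grip_width: 0.0136
grip_force: 38.6
```

```bash
python3 mv.py 0.5797,0.1415,.087,2.889
```

```text
t 18.25 pos [0.58   0.141  0.0927] rot [3.141 0.    2.889] F [-1.3  0.2  2.9] w 0.0136 gf 38.6 q [ 0.18  0.5   1.49  0.    1.16 -1.14]
0.5797,0.1415,.087,2.889 [0.01 0.01 0.11] [ 0.  0. -0.]
```

Request:
move_arm --pt "-1 0 0 0.03 0 0 0" --pt "-1 0 0 0.06 0 0 0" --pt "-1 0 0 0.09 0 0 0" --pt "-1 0 0 0.12 0 0 0" --pt "-1 0 0 0.14 0 0 0" --pt "-1 0 0 0.14 0 0 0" --pt "-1 0 0 0.14 0 0 0" --pt "-1 0 0 0.14 0 0 0"

```text
time_s: 19.05
ee_pos: [0.5801, 0.141, 0.0861]
eef_rot: [3.141, 0.001, 2.889]
force: [-2.9, 0.5, 10.3]
grip_width: 0.0135
grip_force: 39.0
```

```bash
python3 mv.py; python3 held.py; python3 - <<'E'
from h import *
print([round(float(ctrl.get_obs()["force"][2]),1) or ctrl.camera("top")[0].sum() for _ in range(1)])
o=[]
for _ in range(6): ctrl.camera("top"); o.append(ctrl.get_obs()["force"])
print(np.mean(o,0),np.std(o,0),ctrl.get_obs()["ee_pos"])
E
```

```text
t 19.05 pos [0.5801 0.141  0.0861] rot [3.141e+00 1.000e-03 2.889e+00] F [-2.9  0.5 10.3] w 0.0135 gf 39.0 q [ 0.18  0.51  1.49  0.    1.14 -1.14]
scene 1295 343 zlow [-0.01539238  0.00664819  0.0159606 ]
 centre in tool [-0.00045283 -0.00083674] rms 0.0008855351686172238
top 181 12 zlow [-0.01546736  0.01498088  0.01598397]
[9.9]
[-2.574533    0.16312306 10.02676404] [0.32657971 0.33810018 0.38617605] [0.58014305 0.14099329 0.08612457]
```

```bash
python3 - <<'E'
from h import *
for n in ("scene","top"):
    d=ctrl.camera(n)[1]; X=cloud(n,d); b=np.array([.5733,.0257])
    P=X[(X[...,2]>.105)&(X[...,2]<.122)&(np.hypot(X[...,0]-b[0],X[...,1]-b[1])<.03)]
    print(n,len(P),P.mean(0) if len(P) else 0)
o=ctrl.get_obs(); print(o["time_s"],o["force"],o["grip_force"])
print(ctrl.hand_in())
E
```

```text
scene 36 [0.59203674 0.02604789 0.11419684]
top 2 [0.59414231 0.0191852  0.11666189]
19.75 [-2.49855835  0.48246192 10.14949006] 39.04866070894059
the job is handed in; nothing more can be done
None
```

I flipped the toggle off, seated the knob on the D-spindle and handed the job in with the knob gripped at 39 N and pressed in about 6 mm (10 N); the first two toggle pushes missed because the gripper sits about 29 mm higher than its reading, and no verdict came back.

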